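Centre the canister on the kitchen scale and zero it

TASK

The square ceramic canister was set down too far back on the kitchen scale and hangs over the edge of the steel platform, close to the display tower. Lay the fingertips on its closed lid and slide it, without lifting or tipping it, until it stands squarely in the middle of the platform with an even strip of steel showing on all sides; never load the platform with more than 2 kg, the canister's own weight included. Then let go of it and, so that what is taken out can be weighed, press the round zero key fully down and release it, without pressing the square power key or disturbing the other things on the table.

Things in the scene. Friction and masses are not known exactly. Their poses are not given: they have to be found in the camera images.
- scale: compact counter scale, white plastic, fixed on the table: base 290 x 170 mm, 35 mm high. Origin on the table under the platform's middle; -x points to its front, where the keys are, +z up. The base reaches from x = -160 to +130 mm. At the back stands a display tower 156 mm wide (along y), 198 mm high, its flat front face at x = +88 mm
- platform: the scale's weighing platform, a smooth bare steel plate 134 x 134 x 5 mm, parallel to the scale's axes, its top about 49 mm above the table. It is stiff and sinks less than a millimetre under load. Origin at the centre of its top face
- canister: glazed ceramic canister, square body 106 x 106 x 84 mm, 0.5 to 0.95 kg, slippery on the steel. Its round flat screw lid (wood, 104 mm, firm under the fingertips) tops out 106 to 112 mm above the underside, as far as it was screwed down. Too wide to grasp. Origin: centre of the underside, x, y square to the sides; starts 24 to 30 mm behind the middle, up to 12 mm aside, nearly square
- zero_key (a joint): travel of the zero key, m: 0 up, 0.004 fully down; it is down from 0.003 on. Needs about 4 N, springs back
- zero_key_top (a point): centre of the top of the zero key: round, 26 mm across, stands 8 mm above the base, on the front right of the scale (scale frame x = -128, y = -45 mm)
- power_key (a joint): travel of the power key, m, to be left alone
- power_key_top (a point): centre of the top of the power key: square, 16 mm, 8 mm above the base, on the front left (scale frame x = -128, y = +45 mm)
- bowl: stainless steel mixing bowl, 200 mm across, 85 mm high, beside the scale on its left; origin at the centre of its foot
- salt_jar: glass jar with a cork top, 68 mm across, 125 mm high, beside the scale on its right; origin at the centre of its foot
- spatula: blue hard-silicone spatula, 270 mm long, lying to the right of the scale
- rolling_pin: short olive-wood rolling pin, 330 mm long, 48 mm thick, lying to the left
- cup: terracotta mug, 76 mm across, 80 mm high, on the right
- scraper: steel dough scraper with a wooden grip, 110 x 75 mm, lying on the right
- pastry_wheel: pastry wheel with a wooden handle, 180 mm long, lying on the left near the robot
There are look-alikes about, which are no part of the job. What is shaped like the canister but blue, purple or turquoise is not meant.

How it is judged:
On the way, in this order (a step that is already met when the one before it is completed fails the run):
1. the canister stands in the middle of the platform, square to it, and is let go (x of canister in the frame of platform between -0.006 and 0.006 m and y of canister in the frame of platform between -0.006 and 0.006 m and angle between the x axis of canister and the x axis of scale, either way round below 0.14 rad and angle between canister's own z axis and vertical below 0.03 rad and contact force between the fingers and canister below 0.3 N and linear speed of canister below 0.02 m/s), for 0.2 s.
2. the zero key is pressed down while the canister stands there by itself (x of canister in the frame of platform between -0.006 and 0.006 m and y of canister in the frame of platform between -0.006 and 0.006 m and angle between the x axis of canister and the x axis of scale, either way round below 0.14 rad and angle between canister's own z axis and vertical below 0.03 rad and value of joint zero_key above 0.003 m and contact force between the arm and canister below 0.3 N), for 0.1 s.
At the end, for the whole second after the job is handed in: the canister stands upright and at rest on the platform, its centre within 6 mm of the platform's middle along both platform axes and turned less than 8 degrees from square, so that no edge overhangs; the zero key is up again (x of canister in the frame of platform between -0.006 and 0.006 m and y of canister in the frame of platform between -0.006 and 0.006 m and angle between the x axis of canister and the x axis of scale, either way round below 0.14 rad and angle between canister's own z axis and vertical below 0.03 rad and linear speed of canister below 0.01 m/s and value of joint zero_key below 0.001 m); the robot touches nothing.
It fails at once if the platform is loaded with more than 20 N (about 2 kg), canister included (contact force between platform and anything else above 20 N).
It fails at once if the canister is lifted off the platform (z of canister in the frame of scale above 0.055 m).
It fails at once if the canister is tipped (angle between canister's own z axis and vertical above 0.12 rad).
It fails at once if the power key is pressed (value of joint power_key above 0.002 m).
It fails at once if a thing standing or lying around (bowl, salt jar, spatula, rolling pin, mug, scraper, pastry wheel) is pushed more than 15 mm from its place (distance of any of bowl, salt_jar, rolling_pin, spatula, cup, scraper, pastry_wheel from where it was at the start of the episode above 0.015 m).
It also fails if it takes over 48 s, if anything falls off the work surface, if the arm or the gripper's body presses on something with over 40 N, if the wrist force passes 120 N, or if a joint passes its speed limit or range.

ROBOT

A 7-joint arm with a two-finger parallel gripper is mounted at the origin on the work surface. World frame = base frame: x ahead of the robot, y to its left, z up, the work surface at z = 0. Lengths are in m, angles in rad, forces in N, time in s.
With the tool pointing down it reaches from about 0.425 to 0.975 m from the base axis. Payload 16.7 kg.
Tool frame: the origin (TCP) lies on the centre line of the jaws, within the pads' length; the fingertips stand nose_length ahead of it and the grasp point (between the pads) is the TCP (nose_length is the distance from the TCP to the fingertips, in m); z points along the fingers, y is the line along which they close (so a half turn about z gives the same grasp; the last joint's range is limited). The gripper opens to 85 mm and grips with 20 to 120 N. Pads are 22 mm wide; open, the fingers measure 114 mm over their backs; the gripper's body (76 mm by 85 mm) begins 54 mm behind the grasp point. The pads swing forward as they close: fully open they stand 13 mm farther back than shut.
Start: joints at [1.143, 0.426, 0.074, 1.606, -0.034, 1.111, -0.067], TCP at [0.185, -0.649, 0.25] pointing down, gripper open.
Joint ranges: [-2.85, 2.85], [-0.5, 2.14], [-1.23, 1.37], [0.21, 2.46], [-1.02, 4.16], [0.16, 2.05], [-2.73, 2.73]. Speed limits (rad/s): [1.89, 1.89, 2.39, 2.39, 3.01, 3.01, 3.01].

INTERFACE

Orientations are given as a unit quaternion [x, y, z, w].
In Python, from station import * gives the robot as it stands. The module is installed in compiled form; this text tells all that it offers.
- The arm moves only by the tool carry_out, never from a script. Its argument "deltas" is a list of rows, each a list of 3 entries, a list of its own where there are three numbers: the shift along the tool's x, y, z normalised to -1 to 1, where 1 is 120 mm, then the turn, a rotation vector about the tool's x, y, z normalised to -1 to 1, where 1 is 2 pi rad, then the gripper's target within -1 to 1 (shut at 1, half-way at 0, fully open at -1). A call has 1 to 20 rows; each row is the pose to reach, as a shift and turn from the pose commanded when the call began, along the tool's axes at that moment, turning the shorter way round; what a row does not reach only later rows make up. A row lasts 1/12 s, in which the tool goes at most 41.7 mm and 7.16 degrees, less where a joint would pass 70% of its speed; a pose out of reach is approached as far as the arm can. A call with a number of a shift or a turn outside -1 to 1 is refused whole. A call with a gripper value outside its range is refused whole. The fingers move at their own pace and stop on an object; "newtons" is the grip in N (left out, the last holds). Time passes only in rows, so rows that repeat a pose let the fingers close. It gives the time, the measured TCP pose, the force, the opening and the grip force at its end, in the units of the state.
- get_obs(): the state, without advancing time (a new reading comes with each control period).
- camera(name): name is "scene" or "top" or "wrist"; returns (picture, depth): 480x640x3 uint8, blue, green, red; 480x640 float32, m along the optical axis (not along the pixel's ray), 0 where there is no reading.
- camera_model(name): a dict with "mtx" (3x3 intrinsics, pixels), "view" (4x4, takes a point from world to camera coordinates); the wrist camera has in their place "hand_eye" (4x4, takes a point from camera to tool coordinates, whose origin is the TCP and whose axes are the flange's). Camera axes: x right, y down, z forward; pixel columns grow to the right and rows downward; lengths in m; the calibration is good to about 2 mm. A picture is of the moment at which its call begins: read the wrist's pose just before it. camera_model takes no time and is no camera call.
- finish_job(): hands the job in; it is judged then, once.
The state is a dict: "time_s": time; "q": joint angles; "qvel": joint speeds; "tau": joint torques, N m; "ee_pos": TCP position; "ee_rot": TCP orientation; "contact_force": force on the tool from outside, world axes, zero at the start; "wrist_torque": the same for the moment, N m; "finger_gap": finger opening in m; "grip_force": force on a finger pad.
Only numpy, scipy, OpenCV 4.12 (cv2) and the standard library are available. Lean on these libraries where they do the work, as an engineer would, in place of code of your own. Each camera call takes 0.05 s, during which the arm holds its last target. There are 200 camera calls.

## Working session

There is one attempt and no reset: what is moved stays moved. The work goes in short steps, Python scripts to look and compute and a tool call to move; the robot and the scene stay as the last step left them, time stands still between calls to the robot, and variables do not carry over. Pictures are saved under pics/ and viewed, at most 10 in all, crops included, and the job is handed in when it is done.

Besides the shell and the picture viewer there is one more tool, called by a JSON object that holds its "op" and its "data", one argument or row to a line. carry_out: Moves the arm, as the interface text tells. Its arguments: {"type":"object","properties":{"deltas":{"type":"array"},"newtons":{"type":"number"}},"required":["deltas"]}

```bash
mkdir -p pics; python3 - <<'E'
from station import *
import cv2,numpy as np
o=get_obs(); print({k:np.round(v,3).tolist() for k,v in o.items()})
for n in("scene","top"):
    p,d=camera(n); cv2.imwrite(f"pics/{n}0.png",p); np.savez(f"{n}0.npz",p=p,d=d)
    m=camera_model(n); print(n,{k:np.round(v,4).tolist() for k,v in m.items()})
print(camera_model("wrist"))
E
```

```text
{'time_s': 0.0, 'q': [1.143, 0.427, 0.074, 1.607, -0.034, 1.111, -0.067], 'qvel': [0.001, -0.0, 0.0, -0.0, -0.001, 0.001, -0.002], 'tau': [0.001, -94.983, 3.762, -46.351, 0.019, 0.01, -0.0], 'ee_pos': [0.185, -0.649, 0.25], 'ee_rot': [0.99, 0.138, -0.0, -0.001], 'contact_force': [-0.048, -0.464, 0.011], 'wrist_torque': [-0.006, 0.008, -0.01], 'grip_force': 0.0, 'finger_gap': 0.085}
scene {'mtx': [[504.8267, 0.0, 316.0355], [0.0, 504.8267, 237.8648], [0.0, 0.0, 1.0]], 'view': [[-0.2676, 0.9634, 0.0131, 0.1123], [0.7851, 0.2259, -0.5767, -0.3267], [-0.5586, -0.1441, -0.8168, 1.7704], [0.0, 0.0, 0.0, 1.0]]}
top {'mtx': [[464.9189, 0.0, 324.9352], [0.0, 464.9189, 236.6936], [0.0, 0.0, 1.0]], 'view': [[0.0141, -0.9997, -0.0211, 0.0386], [-0.9986, -0.013, -0.0507, 0.4532], [0.0504, 0.0218, -0.9985, 1.0741], [0.0, 0.0, 0.0, 1.0]]}
{'mtx': array([[406.7443796 ,   0.        , 320.05635116],
       [  0.        , 406.7443796 , 242.1082521 ],
       [  0.        ,   0.        ,   1.        ]]), 'hand_eye': array([[-9.81588080e-04, -9.64014899e-01, -2.65846405e-01,
         6.71302497e-02],
       [ 9.99999405e-01, -8.20021251e-04, -7.18741309e-04,
         1.08121920e-03],
       [ 4.74877628e-04, -2.65846953e-01,  9.64015131e-01,
        -1.23386680e-01],
       [ 0.00000000e+00,  0.00000000e+00,  0.00000000e+00,
         1.00000000e+00]])}
```

View pics/top0.png

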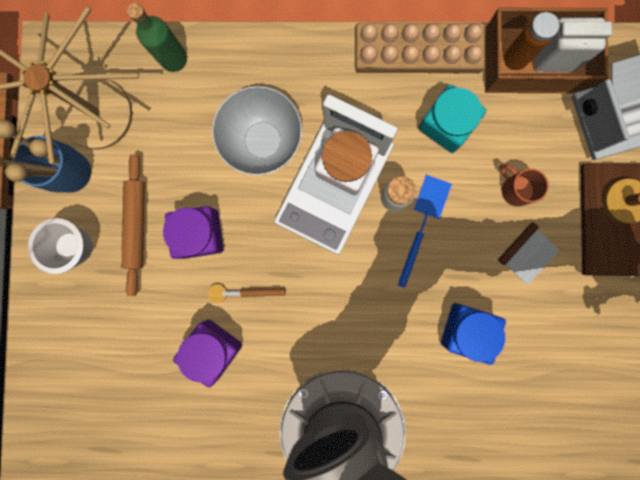

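View pics/scene0.png

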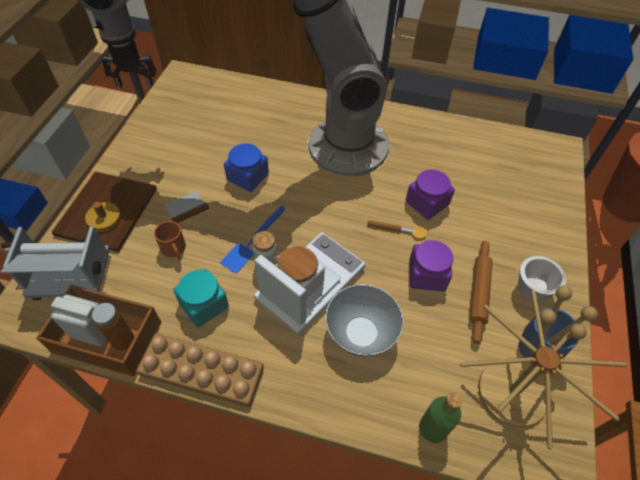

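The top view shows the scale at about (338,175), its front with the keys at the lower left (293–325, 215–237) and the tower at the back (360,115). The canister, with its wooden lid, is at (347,155). The salt jar stands to the right of the scale at (400,190) and the bowl to the left at (257,130).

```bash
cat > h.py <<'E'
import cv2,numpy as np
from station import *
def world(n,d):
    m=camera_model(n);K=m["mtx"];T=np.linalg.inv(m["view"])
    v,u=np.indices(d.shape);P=np.stack([(u-K[0,2])/K[0,0]*d,(v-K[1,2])/K[1,1]*d,d],-1)
    return P@T[:3,:3].T+T[:3,3]
def ray(n,uv,z):
    m=camera_model(n);K=m["mtx"];T=np.linalg.inv(m["view"])
    uv=np.atleast_2d(uv);r=np.c_[(uv-K[:2,2])/[K[0,0],K[1,1]],np.ones(len(uv))]@T[:3,:3].T
    return T[:3,3]+r*((z-T[2,3])/r[:,2])[:,None]
E
python3 - <<'E'
from h import *
f=np.load("top0.npz");p,d=f["p"],f["d"];W=world("top",d)
roi=np.zeros(d.shape,bool);roi[90:255,270:400]=1
hsv=cv2.cvtColor(p,cv2.COLOR_BGR2HSV)
grey=(hsv[...,1]<60)
z=W[...,2]; print(np.histogram(z[roi],bins=np.arange(-.01,.23,.01)))
for nm,m in dict(base=roi&(z>.022)&(z<.043)&grey,tower=roi&(z>.185)&(z<.21),lid=roi&(z>.14)&(z<.175)&(hsv[...,1]>90),body=roi&(z>.11)&(z<.145)).items():
    m=cv2.morphologyEx(m.astype(np.uint8),cv2.MORPH_OPEN,np.ones((3,3)))
    c=max(cv2.findContours(m,0,1)[0],key=cv2.contourArea);mm=np.zeros_like(m);cv2.drawContours(mm,[c],-1,1,-1);q=W[(mm*m)>0]
    r=cv2.minAreaRect((q[:,:2]*1000).astype(np.float32));print(nm,len(q),np.median(q,0).round(4),r,cv2.boxPoints(r).round(1).tolist())
    if nm=="lid":print(cv2.minEnclosingCircle((q[:,:2]*1000).astype(np.float32)),q.mean(0),q[:,2].std())
c=p[85:255,265:410];cv2.imwrite("pics/crop.png",cv2.resize(c,None,fx=3.5,fy=3.5,interpolation=cv2.INTER_CUBIC))
E
```

```text
(array([6117, 2847,  333,  478, 4016, 1644,  269,  206,  212,  268,  163,
        109,  140,  689,  270,  130, 2075,   88,  107,  134, 1052,   20,
          0]), array([-0.01,  0.  ,  0.01,  0.02,  0.03,  0.04,  0.05,  0.06,  0.07,
        0.08,  0.09,  0.1 ,  0.11,  0.12,  0.13,  0.14,  0.15,  0.16,
        0.17,  0.18,  0.19,  0.2 ,  0.21,  0.22]))
base 3935 [0.5049 0.0614 0.0342] ((564.0188598632812, 34.35530090332031), (169.0658721923828, 257.4732666015625), 64.16936492919922) [[411.29998779296875, 14.399999618530273], [643.0999755859375, -97.80000305175781], [716.7000122070312, 54.400001525878906], [485.0, 166.5]]
tower 1134 [ 0.6795 -0.0229  0.1962] ((681.5431518554688, -22.68914031982422), (154.7691192626953, 28.995986938476562), 64.35821533203125) [[635.0, -86.19999694824219], [661.0999755859375, -98.69999694824219], [728.0999755859375, 40.79999923706055], [702.0, 53.29999923706055]]
lid 1959 [ 6.112e-01 -6.000e-04  1.557e-01] ((612.0205688476562, 0.10388565063476562), (102.41757202148438, 99.20343780517578), 14.962657928466797) [[549.7000122070312, 34.79999923706055], [575.4000244140625, -61.0], [674.2999877929688, -34.599998474121094], [648.7000122070312, 61.20000076293945]]
((612.0564575195312, -0.08244092017412186), 51.838932037353516) [ 6.11599505e-01 -7.47609029e-05  1.55674198e-01] 0.001671402539742179
body 383 [0.5663 0.0124 0.1288] ((577.48193359375, 17.60918426513672), (106.54154968261719, 31.26117706298828), 66.4472885131836) [[541.9000244140625, -25.0], [570.5, -37.5], [613.0999755859375, 60.20000076293945], [584.4000244140625, 72.69999694824219]]
```

View pics/crop.png

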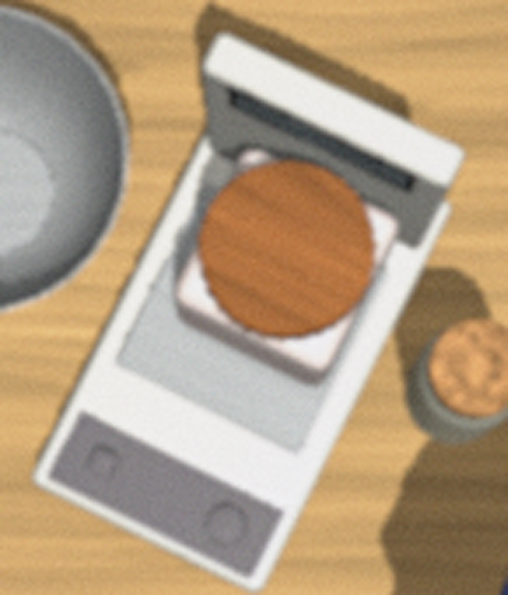

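{"op": "carry_out", "data": {
  "deltas": [
    [[1,-1,-0.67],[0,0,0],1],
    [[1,-1,-0.67],[0,0,0],1],
    [[1,-1,-0.67],[0,0,0],1],
    [[1,-1,-0.67],[0,0,0],1],
    [[1,-1,-0.67],[0,0,0],1]
  ]
}}

```text
time_s: 0.52
ee_pos: [0.2701, -0.4975, 0.3327]
ee_rot: [0.99, 0.14, 0.001, 0.0]
contact_force: [1.1, -1.2, 0.2]
finger_gap: 0.0257
grip_force: 0.0
```

{"op": "carry_out", "data": {
  "deltas": [
    [[1,-1,0],[0,0,0],1],
    [[1,-1,0],[0,0,0],1],
    [[1,-1,0],[0,0,0],1],
    [[1,-1,0],[0,0,0],1],
    [[1,-1,0],[0,0,0],1]
  ]
}}

```text
time_s: 0.93
ee_pos: [0.3537, -0.3462, 0.3309]
ee_rot: [0.99, 0.142, 0.001, -0.001]
contact_force: [1.3, 0.4, 0.2]
finger_gap: 0.0001
grip_force: 0.0
```

{"op": "carry_out", "data": {
  "deltas": [
    [[1,-1,0],[0,0,0],1],
    [[1,-1,0],[0,0,0],1],
    [[1,-1,0],[0,0,0],1],
    [[1,-1,0],[0,0,0],1],
    [[1,-1,0],[0,0,0],1]
  ]
}}

```text
time_s: 1.35
ee_pos: [0.4356, -0.1976, 0.3309]
ee_rot: [0.99, 0.142, 0.001, -0.001]
contact_force: [0.2, 0.9, -0.2]
finger_gap: 0.0003
grip_force: 0.0
```

{"op": "carry_out", "data": {
  "deltas": [
    [[1,-1,0],[0,0,0],1],
    [[1,-1,0],[0,0,0],1],
    [[1,-1,0],[0,0,0],1],
    [[1,-1,0],[0,0,0],1],
    [[1,-1,0],[0,0,0],1]
  ]
}}

```text
time_s: 1.77
ee_pos: [0.5174, -0.0488, 0.3307]
ee_rot: [0.99, 0.142, 0.001, -0.001]
contact_force: [-0.7, -0.0, 0.0]
finger_gap: 0.0003
grip_force: 0.0
```

{"op": "carry_out", "data": {
  "deltas": [
    [[0.78,-0.44,0],[0,0,-0.384],0],
    [[0.78,-0.44,0],[0,0,-0.384],0],
    [[0.78,-0.44,0],[0,0,-0.384],0],
    [[0.78,-0.44,0],[0,0,-0.384],0],
    [[0.78,-0.44,0],[0,0,-0.384],0],
    [[0.78,-0.44,0],[0,0,-0.384],0],
    [[0.78,-0.44,0],[0,0,-0.384],0],
    [[0.78,-0.44,0],[0,0,-0.384],0],
    [[0.78,-0.44,0],[0,0,-0.384],0],
    [[0.78,-0.44,0],[0,0,-0.384],0],
    [[0.78,-0.44,0],[0,0,-0.384],0],
    [[0.78,-0.44,0],[0,0,-0.384],0],
    [[0.78,-0.44,0],[0,0,-0.384],0],
    [[0.78,-0.44,0],[0,0,-0.384],0],
    [[0.78,-0.44,0],[0,0,-0.384],0],
    [[0.78,-0.44,0],[0,0,-0.384],0],
    [[0.78,-0.44,0],[0,0,-0.384],0],
    [[0.78,-0.44,0],[0,0,-0.384],0],
    [[0.78,-0.44,0],[0,0,-0.384],0],
    [[0.78,-0.44,0],[0,0,-0.384],0]
  ]
}}

```text
time_s: 3.43
ee_pos: [0.5905, 0.0202, 0.3304]
ee_rot: [0.22, 0.976, 0.0, -0.0]
contact_force: [0.1, -1.0, 0.1]
finger_gap: 0.0426
grip_force: 0.0
```

```bash
cat >> h.py <<'E'
from scipy.spatial.transform import Rotation as R
def wview():
    o=get_obs();p,d=camera("wrist");m=camera_model("wrist")
    T=np.eye(4);T[:3,:3]=R.from_quat(o["ee_rot"]).as_matrix();T[:3,3]=o["ee_pos"]
    T=T@m["hand_eye"];K=m["mtx"];v,u=np.indices(d.shape)
    P=np.stack([(u-K[0,2])/K[0,0]*d,(v-K[1,2])/K[1,1]*d,d],-1)
    return o,p,d,P@T[:3,:3].T+T[:3,3],K,T
E
python3 - <<'E'
from h import *
o,p,d,W,K,T=wview();cv2.imwrite("pics/w1.png",p);np.savez("w1.npz",p=p,d=d,W=W,K=K,T=T);print(np.round(o["contact_force"],2),o["ee_pos"])
E
```

```text
[ 0.11 -1.02  0.08] [0.59048014 0.02023014 0.33035861]
```

View pics/w1.png

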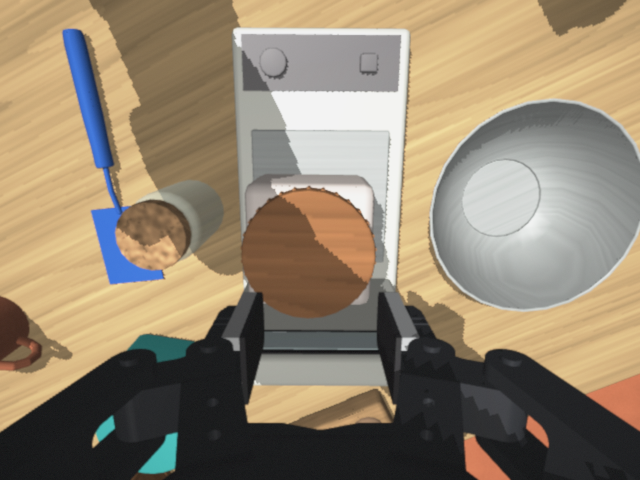

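The wrist view from the front shows the zero key at (273,62), the power key at (369,63) and the platform's front edge at row 130, from column 251 to 389. The lid is at (309,252) and the white body's front edge is at row 180.

```bash
cat >> h.py <<'E'
def wray(K,T,uv,z):
    uv=np.atleast_2d(uv).astype(float);r=np.c_[(uv-K[:2,2])/[K[0,0],K[1,1]],np.ones(len(uv))]@T[:3,:3].T
    return T[:3,3]+r*((z-T[2,3])/r[:,2])[:,None]
PSI=np.radians(-25.7)
def sc(P,O=(.5905,.0213)):
    v=(np.atleast_2d(P)[:,:2]-O)*1000;c,s=np.cos(PSI),np.sin(PSI);return v@np.array([[c,-s],[s,c]])
def analyse(f):
    p,W,K,T=f["p"],f["W"],f["K"],f["T"];hsv=cv2.cvtColor(p,cv2.COLOR_BGR2HSV);z=W[...,2]
    S=sc(W.reshape(-1,3)).reshape(z.shape+(2,))
    roi=(abs(S[...,1])<95)&(S[...,0]<84)&(S[...,0]>-175)
    def blob(m):
        m=cv2.morphologyEx(m.astype(np.uint8),cv2.MORPH_OPEN,np.ones((3,3)));c=max(cv2.findContours(m,0,1)[0],key=cv2.contourArea)
        k=np.zeros_like(m);cv2.drawContours(k,[c],-1,1,-1);return c,(k*m)>0
    c,m=blob(roi&(z>.135)&(z<.18)&(hsv[...,1]>80));zl=np.median(z[m])
    L=sc(wray(K,T,c[:,0],zl));(cx,cy),r=cv2.minEnclosingCircle(L.astype(np.float32));e=cv2.fitEllipse(L.astype(np.float32))
    print("lid z",zl.round(4),"circle",round(cx,1),round(cy,1),round(r,1),"ellipse",np.round(e[0],1),np.round(e[1],1))
    c,m=blob(roi&(z>.10)&(z<.141)&(hsv[...,1]<80));q=S[m];print("body z",np.median(z[m]).round(4),"x",np.percentile(q[:,0],[.5,99.5]).round(1),"y",np.percentile(q[:,1],[.5,99.5]).round(1),"body rect",cv2.minAreaRect(q.astype(np.float32)))
    # fit of body's front edge
    xs=[];b=np.round(q[:,1]);
    for v in np.unique(b):
        if abs(v-cy)<40: xs.append((v,q[b==v,0].min()))
    xs=np.array(xs);print("body front slope deg",np.degrees(np.arctan(np.polyfit(xs[:,0],xs[:,1],1))[0]).round(1),np.median(xs[:,1]).round(1))
    m=roi&(z<.041)&(z>.026);q=S[m];print("base z",np.median(z[m]).round(4),"x",np.percentile(q[:,0],[.3]).round(1),"y",np.percentile(q[:,1],[.5,99.5]).round(1))
    m=roi&(z>.0445)&(z<.056)&(S[...,0]>-90);q=S[m];print("plat z",np.median(z[m]).round(4),"x",np.percentile(q[:,0],[1]).round(1),"y",np.percentile(q[:,1],[1,99]).round(1))
    return S
E
python3 - <<'E'
from h import *
f=np.load("w1.npz");S=analyse(f);K,T=f["K"],f["T"]
print("plat front px",sc(wray(K,T,[[251,130.5],[389,131.5]],.049)).round(1))
print("keys px",sc(wray(K,T,[[273,62],[369,63]],.043)).round(1))
print("base front px",sc(wray(K,T,[[234,30],[409,31]],.035)).round(1))
E
```

```text
lid z 0.1566 circle 26.0 -10.9 52.1 ellipse [ 26.1 -10.7] [101.3 102.7]
body z 0.13 x [-25.5   9.3] y [-62.9  42.2] body rect ((-8.949010848999023, -9.791553497314453), (107.33247375488281, 37.43121337890625), 86.51656341552734)
body front slope deg 0.3 -25.3
base z 0.0353 x [-159.] y [-85.8  82.5]
plat z 0.0484 x [-66.3] y [-67.1  64.4]
plat front px [[-65.7 -68.4]
 [-65.4  64.1]]
keys px [[-127.5  -46.3]
 [-127.    43.3]]
base front px [[-156.2  -82.9]
 [-156.1   80.6]]
```

{"op": "carry_out", "data": {
  "deltas": [
    [[-0.21,-0.08,0.2],[0,0,0],0],
    [[-0.21,-0.08,0.5],[0,0,0],0],
    [[-0.21,-0.08,0.8],[0,0,0],0],
    [[-0.21,-0.08,1],[0,0,0],0],
    [[-0.21,-0.08,1],[0,0,0],0],
    [[-0.21,-0.08,1],[0,0,0],0],
    [[-0.21,-0.08,1],[0,0,0],0],
    [[-0.21,-0.08,1],[0,0,0],0]
  ]
}}

```text
time_s: 4.15
ee_pos: [0.6101, 0.0012, 0.2128]
ee_rot: [0.224, 0.975, 0.0, 0.001]
contact_force: [0.2, 0.1, 0.3]
finger_gap: 0.0429
grip_force: 0.0
```

```bash
python3 - <<'E'
from h import *
o,p,d,W,K,T=wview();cv2.imwrite("pics/w2.png",p)
print(np.round(o["contact_force"],2),np.round(o["ee_pos"],4),sc(o["ee_pos"]),np.degrees(R.from_quat(o["ee_rot"]).as_rotvec()))
E
```

```text
[0.18 0.11 0.31] [0.6101 0.0012 0.2128] [[26.36275134 -9.62684756]] [4.02596357e+01 1.75284057e+02 5.04569233e-02]
```

View pics/w2.png

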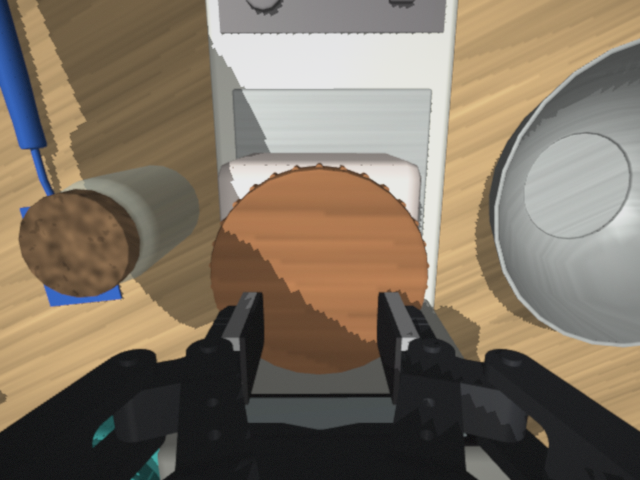

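The fingertips show at row 293 (columns 242–265 and 378–400), both over the lid and about 20 mm ahead of the TCP. I expect contact at a TCP height of about 0.177.

{"op": "carry_out", "data": {
  "deltas": [
    [[0,0,0.12],[0,0,0],0],
    [[0,0,0.22],[0,0,0],0],
    [[0,0,0.24],[0,0,0],0],
    [[0,0,0.24],[0,0,0],0],
    [[0,0,0.24],[0,0,0],0],
    [[0,0,0.24],[0,0,0],0]
  ]
}}

```text
time_s: 4.7
ee_pos: [0.6093, 0.001, 0.1823]
ee_rot: [0.224, 0.975, 0.0, 0.0]
contact_force: [-0.6, 0.0, 0.6]
finger_gap: 0.0424
grip_force: 0.0
```

{"op": "carry_out", "data": {
  "deltas": [
    [[0,0,0.008],[0,0,0],0],
    [[0,0,0.008],[0,0,0],0],
    [[0,0,0.008],[0,0,0],0]
  ]
}}

```text
time_s: 4.95
ee_pos: [0.6092, 0.0009, 0.1812]
ee_rot: [0.224, 0.975, 0.0, 0.0]
contact_force: [0.5, -0.4, -0.1]
finger_gap: 0.0424
grip_force: 0.0
```

{"op": "carry_out", "data": {
  "deltas": [
    [[0,0,0.01],[0,0,0],0],
    [[0,0,0.01],[0,0,0],0],
    [[0,0,0.01],[0,0,0],0]
  ]
}}

```text
time_s: 5.2
ee_pos: [0.6091, 0.0009, 0.1797]
ee_rot: [0.224, 0.975, 0.0, -0.0]
contact_force: [0.3, -0.5, -1.6]
finger_gap: 0.0427
grip_force: 0.0
```

{"op": "carry_out", "data": {
  "deltas": [
    [[0,0,0.01],[0,0,0],0],
    [[0,0,0.01],[0,0,0],0],
    [[0,0,0.01],[0,0,0],0]
  ]
}}

```text
time_s: 5.45
ee_pos: [0.6091, 0.001, 0.1785]
ee_rot: [0.224, 0.975, 0.0, -0.0]
contact_force: [0.3, 0.1, 0.1]
finger_gap: 0.0428
grip_force: 0.0
```

{"op": "carry_out", "data": {
  "deltas": [
    [[0,0,0.008],[0,0,0],0],
    [[0,0,0.008],[0,0,0],0],
    [[0,0,0.008],[0,0,0],0]
  ]
}}

```text
time_s: 5.7
ee_pos: [0.6091, 0.0009, 0.1776]
ee_rot: [0.224, 0.975, 0.0, -0.0]
contact_force: [0.6, -0.5, -0.3]
finger_gap: 0.0426
grip_force: 0.0
```

{"op": "carry_out", "data": {
  "deltas": [
    [[0,0,0.008],[0,0,0],0],
    [[0,0,0.008],[0,0,0],0],
    [[0,0,0.008],[0,0,0],0]
  ]
}}

```text
time_s: 5.95
ee_pos: [0.6091, 0.0009, 0.1766]
ee_rot: [0.224, 0.975, 0.0, -0.0]
contact_force: [0.3, -1.2, 1.3]
finger_gap: 0.0423
grip_force: 0.0
```

{"op": "carry_out", "data": {
  "deltas": [
    [[0,0,0.007],[0,0,0],0],
    [[0,0,0.007],[0,0,0],0],
    [[0,0,0.007],[0,0,0],0]
  ]
}}

```text
time_s: 6.2
ee_pos: [0.6091, 0.001, 0.1758]
ee_rot: [0.224, 0.975, 0.0, -0.0]
contact_force: [0.3, 0.3, 0.7]
finger_gap: 0.0427
grip_force: 0.0
```

{"op": "carry_out", "data": {
  "deltas": [
    [[0,0,0.007],[0,0,0],0],
    [[0,0,0.007],[0,0,0],0],
    [[0,0,0.007],[0,0,0],0]
  ]
}}

```text
time_s: 6.45
ee_pos: [0.6091, 0.001, 0.1749]
ee_rot: [0.224, 0.975, 0.0, -0.0]
contact_force: [0.1, 0.2, 0.9]
finger_gap: 0.0424
grip_force: 0.0
```

{"op": "carry_out", "data": {
  "deltas": [
    [[0,0,0.006],[0,0,0],0],
    [[0,0,0.006],[0,0,0],0],
    [[0,0,0.006],[0,0,0],0]
  ]
}}

```text
time_s: 6.7
ee_pos: [0.6091, 0.0009, 0.1742]
ee_rot: [0.224, 0.975, 0.0, -0.0]
contact_force: [-0.4, -0.7, 0.4]
finger_gap: 0.0427
grip_force: 0.0
```

{"op": "carry_out", "data": {
  "deltas": [
    [[0,0,0.007],[0,0,0],0],
    [[0,0,0.007],[0,0,0],0],
    [[0,0,0.007],[0,0,0],0]
  ]
}}

```text
time_s: 6.95
ee_pos: [0.6092, 0.001, 0.1738]
ee_rot: [0.224, 0.975, -0.0, 0.0]
contact_force: [-2.0, 0.0, 6.0]
finger_gap: 0.0427
grip_force: 3.2
```

{"op": "carry_out", "data": {
  "deltas": [
    [[0.01,0.003,0],[0,0,0],0],
    [[0.02,0.007,0],[0,0,0],0],
    [[0.03,0.01,0],[0,0,0],0],
    [[0.04,0.014,0],[0,0,0],0],
    [[0.05,0.018,0],[0,0,0],0],
    [[0.06,0.021,0],[0,0,0],0],
    [[0.07,0.025,0],[0,0,0],0],
    [[0.08,0.028,0],[0,0,0],0]
  ]
}}

```text
time_s: 7.62
ee_pos: [0.6024, 0.0081, 0.1739]
ee_rot: [0.224, 0.975, 0.0, 0.001]
contact_force: [2.4, -1.9, 6.0]
finger_gap: 0.0424
grip_force: 2.8
```

```bash
python3 - <<'E'
from h import *
o,p,d,W,K,T=wview();np.savez("w3.npz",p=p,d=d,W=W,K=K,T=T)
print(np.round(o["contact_force"],2),np.round(o["ee_pos"],4),sc(o["ee_pos"]),R.from_quat(o["ee_rot"]).as_matrix().round(4));analyse(np.load("w3.npz"))
E
```

```text
[ 2.38 -1.91  6.03] [0.6024 0.0081 0.1739] [[16.46815416 -6.76524302]] [[-8.999e-01  4.361e-01  1.200e-03]
 [ 4.361e-01  8.999e-01 -1.000e-04]
 [-1.200e-03  4.000e-04 -1.000e+00]]
lid z 0.1564 circle 16.6 -7.5 52.2 ellipse [14.4 -7.6] [ 91.  102.6]
body z 0.13 x [-34.6  -6.1] y [-58.9  44.6] body rect ((-19.191173553466797, -7.134422302246094), (106.41259002685547, 31.12116241455078), 89.31775665283203)
body front slope deg 0.3 -34.4
base z 0.0352 x [-121.7] y [-85.2  81.5]
plat z 0.0482 x [-66.3] y [-67.2  63.5]
```

{"op": "carry_out", "data": {
  "deltas": [
    [[0.01,0.003,0],[0,0,0],0],
    [[0.02,0.006,0],[0,0,0],0],
    [[0.03,0.01,0],[0,0,0],0],
    [[0.04,0.013,0],[0,0,0],0],
    [[0.05,0.016,0],[0,0,0],0],
    [[0.06,0.019,0],[0,0,0],0],
    [[0.07,0.022,0],[0,0,0],0],
    [[0.08,0.025,0],[0,0,0],0],
    [[0.09,0.029,0],[0,0,0],0],
    [[0.1,0.032,0],[0,0,0],0],
    [[0.11,0.035,0],[0,0,0],0],
    [[0.12,0.038,0],[0,0,0],0],
    [[0.13,0.042,0],[0,0,0],0],
    [[0.142,0.045,0],[0,0,0],0],
    [[0.142,0.045,0],[0,0,0],0],
    [[0.142,0.045,0],[0,0,0],0]
  ]
}}

```text
time_s: 9.0
ee_pos: [0.5892, 0.0206, 0.1738]
ee_rot: [0.224, 0.975, 0.0, 0.0]
contact_force: [1.2, -1.8, 5.8]
finger_gap: 0.0433
grip_force: 3.1
```

```bash
python3 - <<'E'
from h import *
o,p,d,W,K,T=wview();np.savez("w4.npz",p=p,d=d,W=W,K=K,T=T);cv2.imwrite("pics/w4.png",p)
print(np.round(o["contact_force"],2),np.round(o["ee_pos"],4),sc(o["ee_pos"]));analyse(np.load("w4.npz"))
E
```

```text
[ 1.24 -1.84  5.81] [0.5892 0.0206 0.1738] [[-0.81917306 -1.21169072]]
lid z 0.1563 circle -0.7 -2.0 52.2 ellipse [-2.8 -1.8] [ 90.9 102.7]
body z 0.1299 x [-51.9 -23.5] y [-53.5  50.2] body rect ((-36.490692138671875, -1.3360443115234375), (106.6217041015625, 31.42293357849121), 89.06488037109375)
body front slope deg 0.4 -51.7
base z 0.0353 x [-139.1] y [-85.2  81.4]
plat z 0.0481 x [-66.4] y [-67.4  63.6]
```

View pics/w4.png

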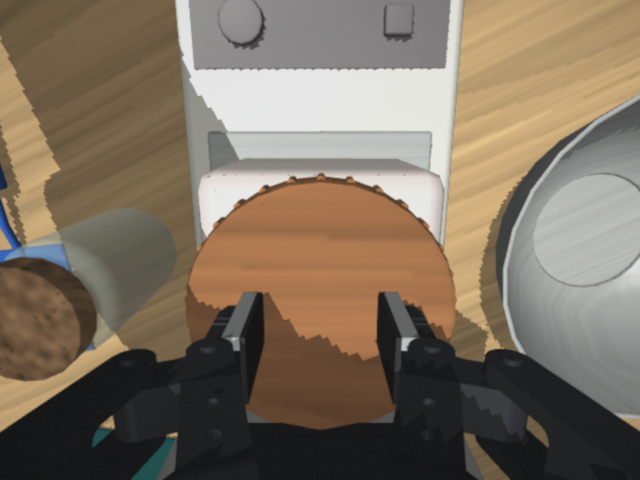

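The body now shows as even on the platform: a steel strip in front at rows 132–160, and near-equal margins on the left and right. All measurements put it within about 1.5 mm of the middle. I'll lift off, close the fingers and check.

{"op": "carry_out", "data": {
  "deltas": [
    [[0,0,-0.02],[0,0,0],0],
    [[0,0,-0.06],[0,0,0],0],
    [[0,0,-0.3],[0,0,0],0],
    [[0,0,-0.6],[0,0,0],1],
    [[0,0,-1],[0,0,0],1],
    [[0,0,-1],[0,0,0],1],
    [[0,0,-1],[0,0,0],1],
    [[0,0,-1],[0,0,0],1],
    [[0,0,-1],[0,0,0],1]
  ]
}}

```text
time_s: 9.8
ee_pos: [0.5884, 0.0203, 0.2925]
ee_rot: [0.224, 0.975, -0.0, -0.001]
contact_force: [0.3, -0.2, 0.9]
finger_gap: -0.0001
grip_force: 0.0
```

```bash
python3 - <<'E'
from h import *
o,p,d,W,K,T=wview();np.savez("w5.npz",p=p,d=d,W=W,K=K,T=T);cv2.imwrite("pics/w5.png",p)
print(np.round(o["contact_force"],2),np.round(o["ee_pos"],4),sc(o["ee_pos"]),o["finger_gap"]);S=analyse(np.load("w5.npz"))
z=W[...,2];m=((z>.0395)&(z<.05)&(abs(S[...,0]+128)<22)&(S[...,1]<-25)&(S[...,1]>-65));print("key",S[m].mean(0),np.median(z[m]),S[m].min(0),S[m].max(0))
E
```

```text
[ 0.25 -0.19  0.88] [0.5884 0.0203 0.2925] [[-1.45208043 -1.81337748]] -7.624927080162256e-05
lid z 0.1566 circle -0.2 -2.1 51.8 ellipse [-2.1 -1.9] [ 96.6 103.1]
body z 0.1304 x [-51.8 -22.6] y [-53.9  51.1] body rect ((-36.53508758544922, -1.3670463562011719), (106.10907745361328, 30.702787399291992), 89.99873352050781)
body front slope deg 0.3 -51.6
base z 0.0353 x [-159.3] y [-85.8  82.4]
plat z 0.0484 x [-66.2] y [-68.1  64.1]
key [-127.58900365  -46.25074113] 0.04281352640772934 [-149.48669407  -58.62957975] [-114.94566648  -30.04475217]
```

View pics/w5.png

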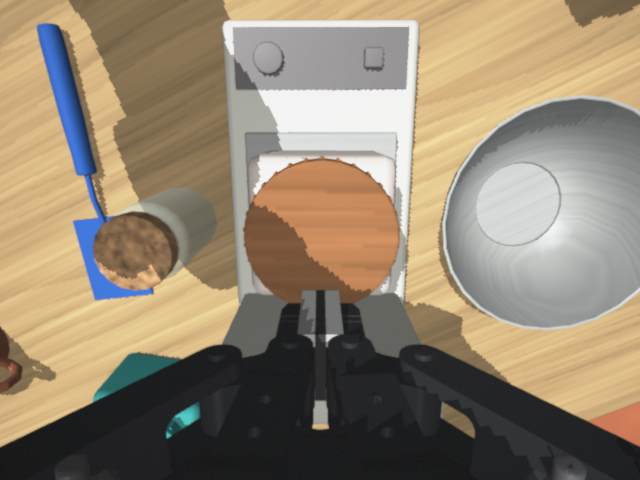

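The canister stands centred within about 1.5 mm and square. The zero key is at (268,57). Next I'll go over the key with the fingers shut.

{"op": "carry_out", "data": {
  "deltas": [
    [[0.3,-0.12,0],[0,0,0],1],
    [[0.6,-0.24,0],[0,0,0],1],
    [[1,-0.37,0],[0,0,0],1],
    [[1,-0.37,0],[0,0,0],1],
    [[1,-0.37,0],[0,0,0],1]
  ]
}}

```text
time_s: 10.27
ee_pos: [0.4589, 0.0328, 0.2929]
ee_rot: [0.223, 0.975, -0.001, -0.0]
contact_force: [0.4, -0.3, 0.2]
finger_gap: 0.0
grip_force: 0.0
```

{"op": "carry_out", "data": {
  "deltas": [
    [[0.05,0,0.3],[0,0,0],1],
    [[0.05,0,0.6],[0,0,0],1],
    [[0.05,0,1],[0,0,0],1],
    [[0.05,0,1],[0,0,0],1],
    [[0.05,0,1],[0,0,0],1],
    [[0.05,0,1],[0,0,0],1],
    [[0.05,0,1],[0,0,0],1]
  ]
}}

```text
time_s: 10.85
ee_pos: [0.4575, 0.0358, 0.1752]
ee_rot: [0.224, 0.975, 0.0, 0.001]
contact_force: [0.3, -0.4, 0.8]
finger_gap: 0.0001
grip_force: 0.0
```

```bash
python3 - <<'E'
from h import *
o=get_obs();print(np.round(o["contact_force"],2),np.round(o["ee_pos"],4),sc(o["ee_pos"]))
E
```

```text
[ 0.3  -0.42  0.78] [0.4575 0.0358 0.1752] [[-126.08881565  -44.60470084]]
```

{"op": "carry_out", "data": {
  "deltas": [
    [[0.01,-0.014,0.25],[0,0,0],1],
    [[0.01,-0.014,0.5],[0,0,0],1],
    [[0.01,-0.014,0.7],[0,0,0],1],
    [[0.01,-0.014,0.83],[0,0,0],1],
    [[0.01,-0.014,0.83],[0,0,0],1],
    [[0.01,-0.014,0.83],[0,0,0],1],
    [[0.01,-0.014,0.83],[0,0,0],1]
  ]
}}

```text
time_s: 11.43
ee_pos: [0.4557, 0.0345, 0.0757]
ee_rot: [0.224, 0.975, 0.0, 0.001]
contact_force: [0.6, -0.3, -0.2]
finger_gap: 0.0
grip_force: 0.0
```

{"op": "carry_out", "data": {
  "deltas": [
    [[0,0,0.02],[0,0,0],1],
    [[0,0,0.04],[0,0,0],1],
    [[0,0,0.04],[0,0,0],1],
    [[0,0,0.04],[0,0,0],1]
  ]
}}

```text
time_s: 11.77
ee_pos: [0.4545, 0.0343, 0.0693]
ee_rot: [0.224, 0.975, -0.0, 0.0]
contact_force: [-0.2, 0.5, -0.5]
finger_gap: -0.0002
grip_force: 0.0
```

{"op": "carry_out", "data": {
  "deltas": [
    [[0,0,0.015],[0,0,0],1],
    [[0,0,0.03],[0,0,0],1],
    [[0,0,0.03],[0,0,0],1]
  ]
}}

```text
time_s: 12.02
ee_pos: [0.4542, 0.0344, 0.0651]
ee_rot: [0.224, 0.975, -0.0, -0.0]
contact_force: [-0.8, 0.0, -0.5]
finger_gap: 0.0001
grip_force: 0.0
```

{"op": "carry_out", "data": {
  "deltas": [
    [[0,0,0.015],[0,0,0],1],
    [[0,0,0.015],[0,0,0],1],
    [[0,0,0.015],[0,0,0],1]
  ]
}}

```text
time_s: 12.27
ee_pos: [0.4543, 0.0345, 0.0635]
ee_rot: [0.224, 0.975, 0.0, -0.0]
contact_force: [0.1, 0.9, 0.6]
finger_gap: -0.0001
grip_force: 0.0
```

```bash
python3 - <<'E'
from h import *
o,p,d,W,K,T=wview();print(sc(o["ee_pos"]));cv2.imwrite("pics/w6.png",p[:, 120:520])
E
```

```text
[[-128.46905715  -47.22130833]]
```

View pics/w6.png

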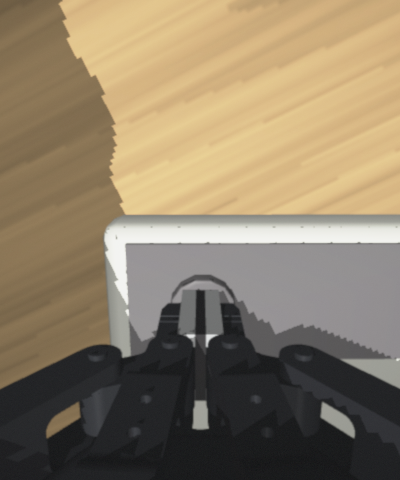

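The shut fingertips at (200,300) in the crop sit on the round key, whose rim shows around them. I'll press on down.

{"op": "carry_out", "data": {
  "deltas": [
    [[0,0,0.015],[0,0,0],1],
    [[0,0,0.015],[0,0,0],1],
    [[0,0,0.015],[0,0,0],1]
  ]
}}

```text
time_s: 12.57
ee_pos: [0.4545, 0.0345, 0.0618]
ee_rot: [0.224, 0.975, 0.0, 0.0]
contact_force: [0.7, 0.9, 1.5]
finger_gap: -0.0002
grip_force: 0.6
```

{"op": "carry_out", "data": {
  "deltas": [
    [[0,0,0.012],[0,0,0],1],
    [[0,0,0.012],[0,0,0],1],
    [[0,0,0.012],[0,0,0],1]
  ]
}}

```text
time_s: 12.82
ee_pos: [0.4545, 0.0345, 0.0604]
ee_rot: [0.224, 0.975, 0.0, 0.0]
contact_force: [0.1, -0.3, 1.6]
finger_gap: 0.0001
grip_force: 1.1
```

{"op": "carry_out", "data": {
  "deltas": [
    [[0,0,0.012],[0,0,0],1],
    [[0,0,0.012],[0,0,0],1],
    [[0,0,0.012],[0,0,0],1]
  ]
}}

```text
time_s: 13.07
ee_pos: [0.4545, 0.0345, 0.059]
ee_rot: [0.224, 0.975, 0.0, 0.0]
contact_force: [0.9, -1.0, 3.5]
finger_gap: -0.0005
grip_force: 1.6
```

{"op": "carry_out", "data": {
  "deltas": [
    [[0,0,0.01],[0,0,0],1],
    [[0,0,0.01],[0,0,0],1],
    [[0,0,0.01],[0,0,0],1]
  ]
}}

```text
time_s: 13.32
ee_pos: [0.4545, 0.0345, 0.0579]
ee_rot: [0.224, 0.975, -0.0, 0.0]
contact_force: [-1.4, -0.2, 10.5]
finger_gap: 0.0
grip_force: 5.4
```

The force rose to 10.5 N, so the key is on its stop. I'll hold it briefly and then lift.

{"op": "carry_out", "data": {
  "deltas": [
    [[0,0,0],[0,0,0],1],
    [[0,0,0],[0,0,0],1],
    [[0,0,0],[0,0,0],1],
    [[0,0,-0.05],[0,0,0],1],
    [[0,0,-0.2],[0,0,0],1],
    [[0,0,-0.5],[0,0,0],1],
    [[0,0,-0.8],[0,0,0],1],
    [[0,0,-1],[0,0,0],1],
    [[0,0,-1],[0,0,0],1],
    [[0,0,-1],[0,0,0],1],
    [[0,0,-1],[0,0,0],1]
  ]
}}

```text
time_s: 14.23
ee_pos: [0.454, 0.034, 0.1774]
ee_rot: [0.224, 0.975, -0.0, -0.0]
contact_force: [-0.3, -0.1, -0.6]
finger_gap: -0.0001
grip_force: 0.0
```

{"op": "carry_out", "data": {
  "deltas": [
    [[-0.2,0,-0.5],[0,0,0],1],
    [[-0.5,0.3,-1],[0,0,0],1],
    [[-0.9,0.37,-1],[0,0,0],1],
    [[-0.9,0.37,-1],[0,0,0],1],
    [[-0.9,0.37,-1],[0,0,0],1],
    [[-0.9,0.37,-1],[0,0,0],1],
    [[-0.9,0.37,-1],[0,0,0],1]
  ]
}}

```text
time_s: 14.82
ee_pos: [0.5705, 0.0276, 0.296]
ee_rot: [0.223, 0.975, 0.0, -0.001]
contact_force: [-0.4, -0.9, -0.3]
finger_gap: 0.0002
grip_force: 0.0
```

```bash
python3 - <<'E'
from h import *
o,p,d,W,K,T=wview();np.savez("w7.npz",p=p,d=d,W=W,K=K,T=T)
print(np.round(o["contact_force"],2),np.round(o["ee_pos"],4));S=analyse(np.load("w7.npz"))
z=W[...,2];m=(np.hypot(S[...,0]+127.5,S[...,1]+46.2)<9);print("key z",np.median(z[m]))
E
```

```text
[-0.44 -0.86 -0.34] [0.5705 0.0276 0.296 ]
lid z 0.1566 circle -0.6 -2.0 51.9 ellipse [-6.3 -1.7] [ 89.3 105.5]
body z 0.13 x [-51.8 -18.8] y [-53.8  51.1] body rect ((-34.19379425048828, -1.4919586181640625), (35.52005386352539, 106.01631927490234), 0.0646582767367363)
body front slope deg 0.3 -51.7
base z 0.0353 x [-159.5] y [-85.8  82.3]
plat z 0.0484 x [-66.7] y [-68.1  64.2]
key z 0.04285040340940427
```

The key is up again (z = 43 mm) and the canister hasn't moved, so I'm handing the job in.

```bash
python3 -c "
from station import *
print(finish_job())"
```

```text
the job is handed in; nothing more can be done
None
```

I slid the canister to within about 2 mm of the platform's middle (square to under 1°), pressed the zero key to its stop and released it, and handed the job in at about 15 s; no verdict came back.

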